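Pop the touch-latch roof of the model goods shed and reset the yard lamps

TASK

The switch for the model yard's lamps is hidden in the blue-roofed goods shed. Using only the outside of the fingers, press down the white dot on the blue roof hatch and let go so that its catch releases and the spring lifts it ajar, then push the hatch up and over until it stays fully open, and press the green button inside all the way down and let it come back up. Leave the red-roofed shed shut, do not pick anything up and leave everything else where it stands.

Things in the scene. Friction and masses are not known exactly. Their poses are not given: they have to be found in the camera images.
- blue_shed: cream and grey model goods shed with blue doors and a blue roof hatch, fixed to the board; 140 (x) x 160 (y) x 75 mm high, walls 5 mm. Origin at the centre of its underside; x points from the front wall (doors, free edge of the hatch, nearer the robot) to the back wall (hinge), z up. Front and side walls are 75 mm high, the back wall 69 mm
- blue_hatch (a joint): angle of the blue roof hatch, a 128 (x) x 146 (y) x 6 mm plate, 90 g, flush with the wall tops when shut. 0 = shut and caught, below 0 = pressed in (stop at -0.06), about 0.5 = ajar on its spring, 1.9 = fully open stop, leaning back. From ajar it swings freely; let go before upright (1.57) it drops back to ajar, beyond 1.65 it falls open and stays
- blue_hatch_press (a point): centre of the white dot (20 mm across) on the hatch's upper face, mid-width, 16 mm from its free edge; moves with the hatch, x towards the hinge, z normal to the face. Pressed here it takes about 5 N, the catch lets go 4 mm down, the stop comes at 7 mm; as the finger withdraws a damped spring lifts the hatch ajar in about 0.5 s. The catch does not take again
- blue_hatch_edge (a point): middle of the hatch's free lower edge, 128 mm from the hinge axis; moves with the hatch. A small steel hook hangs 25 mm below the hatch near this edge, 46 to 58 mm to the +y side of the middle
- blue_hatch_hinge (a point): middle of the hatch's hinge axis, 65 mm behind the shed's centre, 69 mm above the board; the axis runs along the shed's y. The frame turns with the hatch
- lamp_button_top (a point): centre of the top of the green push button, 32 mm across, in the shed under the hatch (out of sight while shut); in the shed's frame at x = -10, y = 0 mm, 57 mm above the board, 18 mm below the wall tops. Its black housing is 48 mm across. Presses straight down; moves with the button
- lamp_button (a joint): how far the green button is down, m: 0 = up, 0.006 = fully down, which takes 5 N; springs back
- red_shed: the other goods shed: same size, build and touch latch, but red doors and a red roof hatch; must stay shut. Origin at the centre of its underside, axes as for the blue shed
- red_hatch (a joint): angle of the red roof hatch, same meaning as for the blue one
- yellow_container: loose yellow model container 34 x 120 x 36 mm high lying in front of the blue shed; origin at the centre of its underside, y along its length
- grey_container: loose grey model container 34 x 120 x 36 mm high lying in front of the red shed; origin at the centre of its underside, y along its length
- orange_container: loose orange model container 34 x 70 x 36 mm high behind the sheds; origin at the centre of its underside, y along its length
- truck: loose model truck 160 x 34 x 50 mm high, white box and red cab; origin at the centre of its underside, x along its length
- paint_pot: loose paint jar with a green cap, 40 mm across, 45 mm high; origin at the centre of its underside
- screwdriver: loose screwdriver 150 mm long, lying; origin under the shaft line near its middle, x along its length from handle to tip
- brush_cup: loose white ceramic cup, 66 mm across, 80 mm high; origin at the centre of its underside
Things that resemble listed ones, but are neither listed nor needed, are in the scene too. Leave any orange look-alike of the blue_shed alone.

How it is judged:
On the way, in this order (a step that is already met when the one before it is completed fails the run):
1. the blue hatch is released and stands ajar on its spring (value of joint blue_hatch between 0.35 and 0.8 rad and contact force between the fingers and blue_hatch below 0.3 N), for 0.2 s.
2. the blue hatch is pushed fully open and stays there untouched (value of joint blue_hatch above 1.7 rad and contact force between anything else and blue_hatch below 0.5 N), for 0.2 s.
3. the green button is pressed down (value of joint lamp_button above 0.0045 m), for 0.05 s.
At the end, for the whole second after the job is handed in: the blue hatch rests fully open (beyond 1.7 rad), the green button was pressed at least 4.5 of its 6 mm and is up again (within 1.5 mm), the red hatch is shut (within 0.05 rad) (value of joint blue_hatch above 1.7 rad and velocity of joint blue_hatch between -0.1 and 0.1 rad/s and value of joint lamp_button below 0.0015 m and value of joint red_hatch below 0.05 rad); the robot touches nothing.
It fails at once if the red shed's hatch is released (value of joint red_hatch above 0.1 rad).
It fails at once if a loose thing is lifted, carried or moved by more than 20 mm (distance of any of yellow_container, grey_container, orange_container, truck, paint_pot, screwdriver, brush_cup from where it was at the start of the episode above 0.02 m).
It also fails if it takes over 51 s, if anything falls off the work surface, if the arm or the gripper's body presses on something with over 40 N, if the wrist force passes 120 N, or if a joint passes its speed limit or range.

ROBOT

A 6-joint arm with a two-finger parallel gripper is mounted at the origin on the work surface. World frame = base frame: x ahead of the robot, y to its left, z up, the work surface at z = 0. Lengths are in m, angles in rad, forces in N, time in s.
With the tool pointing down it reaches from about 0.325 to 0.775 m from the base axis. Payload 5.5 kg.
Tool frame: the origin (TCP) lies midway between the tips of the shut fingers; the grasp point (between the pads) lies 19 mm behind it (env.grip_depth is the distance from the TCP to the grasp point, in m); z points along the fingers, y is the line along which they close (so a half turn about z gives the same grasp; the last joint's range is limited). The gripper opens to 85 mm and grips with 20 to 120 N. Pads are 22 mm wide; open, the fingers measure 114 mm over their backs; the gripper's body (76 mm by 85 mm) begins 54 mm behind the grasp point. The pads swing forward as they close: fully open they stand 13 mm farther back than shut.
Start: joints at [-1.221, 0.091, 1.231, -0, 1.82, -0.057], TCP at [0.237, -0.551, 0.231] pointing down, gripper open.
Joint ranges: [-2.87, 2.87], [-0.86, 2.18], [0.17, 2.46], [-1.51, 4.65], [0.06, 2.69], [-2.65, 2.65]. Speed limits (rad/s): [2.57, 2.57, 3.01, 3.14, 3.14, 3.14].

INTERFACE

Orientations are given as [roll, pitch, yaw] about the fixed x, y, z axes, in that order (R = Rz(yaw) Ry(pitch) Rx(roll)).
In Python, from plant import env gives the robot as it stands.
- The arm moves only by the tool creep_tool, called after "Call:" by a JSON object that holds its "method" and its "body", one argument or row to a line. Schema: {"type":"object","properties":{"motion":{"type":"array","items":{"type":"array","items":{"type":"array","items":{"type":"number"},"minItems":6,"maxItems":6},"minItems":1,"maxItems":10},"minItems":1,"maxItems":1},"aperture":{"type":"number"},"force":{"type":"number"},"only":{"type":"string"},"quiet":{"type":"boolean"},"lines":{"type":"string"}},"required":["motion"],"additionalProperties":false}. motion is a list that holds a single list of rows (three levels of brackets), with 1 to 10 rows, each of 6 numbers: dx, dy, dz in parts of the range, where 1.0 means 50 cm, then a rotation vector rx, ry, rz in parts of the range, where 1.0 means pi/2 rad; each row is the pose to reach, as a shift and turn from the pose commanded when the call began, along the tool's axes at that moment; what a row does not reach only later rows make up. A row lasts 1/8 s, in which the tool goes at most 0.0625 m and 0.188 rad, less where a joint would pass 70% of its speed; a pose out of reach is approached as far as the arm can. aperture is the finger opening in m, set as the call begins (left out keeps the last). The fingers move at their own pace and stop on an object; force is the grip in N (left out, the last holds). Time passes only in rows, so rows that do not move let the fingers close. The tool returns the time, the measured TCP pose, the force, the opening and the grip force at its end. only (a regular expression) keeps the lines of the reply that match it, lines (a string "A,B") keeps lines A to B, and quiet returns only ok. Input that does not fit is refused with a message, and nothing moves.
- env.read_state(): the state, without advancing time (a new reading comes with each control period).
- env.get_image(name): name is "scene" or "top"; returns a dict with "image" (400x640x3 uint8, red, green, blue), "depth" (400x640 float32, m along the optical axis (not along the pixel's ray), 0 where there is no reading), "K" (3x3 intrinsics, pixels), "world_from_camera" (4x4, takes a point from camera to world coordinates). Camera axes: x right, y up, looking along -z (the intrinsics and any distortion apply to the point x, -y, -z); pixel columns grow to the right and rows downward; lengths in m; the calibration is good to about 2 mm. A picture is of the moment at which its call begins.
- env.sign_off(): hands the job in; it is judged then, once.
Trained networks look in a picture, given as the dict that the camera call returned (one of the last four; its "shot" number tells which), for a name from the list of things; names that differ only in an ending like _2 or _b are one class to them, and where a whole thing is asked for, a point or a joint stands for the part that bears it (a point fixed in the world has none). Each returns a list of dicts, best first, with "confidence" (0 to 1); they miss things now and then, are a little off and sometimes report something else, mostly with a low value. They report only what shows in the picture. A call takes as long as a camera call. They do not tell look-alikes from the thing itself.
- env.find_in(label, picture): "xyz" ([x, y, z] in m, in the coordinates of the camera as it stood for that picture, good to about 4 mm: the middle of the surface that is visible of it).
- env.cut_out(label, picture): "pixels" (400x640 bool, what is visible of it).
The state is a dict: "time_s": time; "qpos": joint angles; "qd": joint speeds; "effort": joint torques, N m; "tcp_pos": TCP position; "tool_rot": TCP orientation; "wrist_force": force on the tool from outside, world axes, zero at the start; "moment": the same for the moment, N m; "finger_gap": finger opening in m; "grip_force": force on a finger pad.
Only numpy, scipy, OpenCV 4.12 (cv2) and the standard library are available. Lean on these libraries where they do the work, as an engineer would, in place of code of your own. Each camera call takes 0.05 s, during which the arm holds its last target. There are 200 camera calls.

## Working session

There is one attempt and no reset: what is moved stays moved. The work goes in short steps, Python scripts to look and compute and a tool call to move; the robot and the scene stay as the last step left them, time stands still between calls to the robot, and variables do not carry over. Pictures are saved under pics/ and viewed, at most 10 in all, crops included, and the job is handed in when it is done.

```bash
ls; mkdir -p pics
```

Create h.py:
```python
import numpy as np, cv2
from plant import env
def w(p,pic): return (np.array(pic["world_from_camera"])@np.r_[p,1])[:3]
def pts(mask,pic):
    d=pic["depth"];v,u=np.nonzero(mask&(d>0));z=d[v,u];K=pic["K"]
    c=np.c_[(u-K[0,2])*z/K[0,0],-(v-K[1,2])*z/K[1,1],-z,np.ones_like(z)]
    return (c@np.array(pic["world_from_camera"]).T)[:,:3]
def px(P,pic):
    c=np.linalg.inv(pic["world_from_camera"])@np.r_[P,1];K=pic["K"]
    return K[0,0]*c[0]/-c[2]+K[0,2],K[1,1]*-c[1]/-c[2]+K[1,2]
```

Run:
```python
from h import *
np.set_printoptions(precision=4,suppress=True)
s=env.read_state();print(s["time_s"],s["tcp_pos"],s["tool_rot"],s["finger_gap"])
ims=[]
for n in("top","scene"):
    p=env.get_image(n);ims.append(p["image"]); print(n,p.keys()); print(p["K"])
    for l in("blue_shed","blue_hatch","blue_hatch_press","blue_hatch_edge","blue_hatch_hinge","red_shed","yellow_container","truck","brush_cup","paint_pot","orange_container","screwdriver"):
        print(l,[(w(r["xyz"],p).round(3),round(r["confidence"],2)) for r in env.find_in(l,p)[:3]])
    cv2.imwrite(f"pics/{n}0.png",p["image"][:,:,::-1])
```

```text
pics
0.0 [ 0.2373 -0.5508  0.2301] [-3.1396 -0.0001  0.4068] 0.08559734771968718
top dict_keys(['image', 'depth', 'K', 'world_from_camera', 'shot'])
[[471.2787   0.     319.0416]
 [  0.     471.2787 202.7305]
 [  0.       0.       1.    ]]
blue_shed [(array([0.52 , 0.141, 0.078]), 0.89), (array([ 0.269, -0.274,  0.079]), 0.88), (array([0.251, 0.278, 0.078]), 0.84)]
blue_hatch [(array([0.527, 0.147, 0.077]), 0.94), (array([ 0.276, -0.276,  0.078]), 0.91), (array([0.253, 0.284, 0.076]), 0.68)]
blue_hatch_press [(array([ 0.27 , -0.279,  0.074]), 0.91), (array([0.525, 0.151, 0.078]), 0.89), (array([0.256, 0.282, 0.081]), 0.63)]
blue_hatch_edge [(array([0.526, 0.15 , 0.077]), 0.77), (array([ 0.273, -0.279,  0.073]), 0.62), (array([0.256, 0.286, 0.075]), 0.57)]
blue_hatch_hinge [(array([0.256, 0.284, 0.078]), 0.73), (array([ 0.276, -0.274,  0.076]), 0.61), (array([ 0.571, -0.158,  0.075]), 0.56)]
red_shed [(array([ 0.565, -0.152,  0.078]), 0.91)]
yellow_container [(array([0.411, 0.129, 0.037]), 0.81)]
truck [(array([0.586, 0.457, 0.055]), 0.7), (array([0.414, 0.124, 0.038]), 0.67)]
brush_c
[... 772 characters left out ...]
h_edge [(array([0.26 , 0.278, 0.074]), 0.76), (array([ 0.278, -0.284,  0.073]), 0.63), (array([0.529, 0.141, 0.07 ]), 0.57)]
blue_hatch_hinge [(array([0.53 , 0.143, 0.074]), 0.95), (array([0.267, 0.275, 0.075]), 0.57), (array([ 0.282, -0.283,  0.078]), 0.56)]
red_shed []
yellow_container [(array([0.422, 0.1  , 0.031]), 0.65), (array([0.546, 0.106, 0.07 ]), 0.53)]
truck [(array([0.601, 0.45 , 0.038]), 0.94)]
brush_cup [(array([ 0.563, -0.414,  0.056]), 0.71)]
paint_pot [(array([0.53 , 0.145, 0.072]), 0.72), (array([0.384, 0.427, 0.027]), 0.65)]
orange_container [(array([ 0.733, -0.051,  0.037]), 0.59)]
screwdriver [(array([ 0.484, -0.474,  0.021]), 0.83), (array([0.531, 0.143, 0.075]), 0.69)]
```

View pics/top0.png

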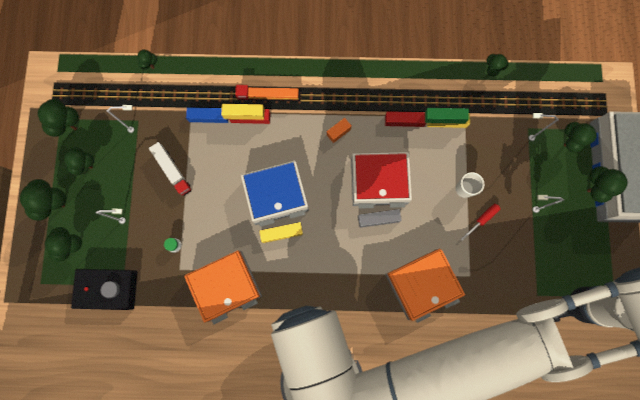

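Run:
```python
from h import *
np.set_printoptions(precision=4,suppress=True)
from scipy.spatial import KDTree
p=env.get_image("top");q=env.get_image("scene")
for pic in (p,q):
    hsv=cv2.cvtColor(pic["image"],cv2.COLOR_RGB2HSV)
    for c in env.cut_out("blue_hatch",pic)[:4]:
        m=c["pixels"].astype(bool); P=pts(m,pic); 
        print("hatch",c["confidence"],m.sum(),np.median(P,0),"hsv",np.median(hsv[m],0))
        g=P[(P[:,2]>0.06)&(P[:,2]<0.09)]
        if len(g)<20: continue
        r=cv2.minAreaRect((g[:,:2]*1000).astype(np.float32)); print(r,np.median(g[:,2]))
        # white dot inside
        hull=np.zeros(m.shape,np.uint8); ys,xs=np.nonzero(m)
        cv2.fillConvexPoly(hull,cv2.convexHull(np.c_[xs,ys].astype(np.int32)),1)
        wm=(hull>0)&(hsv[:,:,1]<70)&(hsv[:,:,2]>150)
        n,_,st,ce=cv2.connectedComponentsWithStats(wm.astype(np.uint8))
        for i in range(1,n):
            if st[i,4]>20: print(" white",st[i,4],ce[i],pts(_==i,pic).mean(0))
```

```text
hatch 0.6 2564 [0.2558 0.2831 0.0772] hsv [ 12. 196. 237.]
((256.00537109375, 283.8857727050781), (132.06520080566406, 149.97283935546875), 26.733278274536133) 0.07719071814747225
 white 35 [227.4286 301.3714] [0.2136 0.2625 0.0777]
hatch 0.56 2401 [0.5252 0.1492 0.0761] hsv [109. 190. 169.]
((525.6414794921875, 149.03103637695312), (135.07080078125, 152.30084228515625), 17.208284378051758) 0.07613507112586826
 white 71 [299.3944 183.2817] [0.55   0.0785 0.0533]
 white 24 [246.125  190.2083] [0.5221 0.2273 0.0749]
 white 44 [277.75   205.7955] [0.479  0.136  0.0766]
 white 31 [281.     211.4839] [0.4662 0.1281 0.0566]
hatch 0.91 1888 [ 0.2807 -0.285   0.0752] hsv [ 10. 196. 216.]
((275.70623779296875, -280.40435791015625), (132.6855926513672, 153.20352172851562), 27.239336013793945) 0.07518157455347962
 white 23 [162.087  215.8261] [ 0.233  -0.3018  0.076 ]
hatch 0.8 779 [0.2628 0.2754 0.0749] hsv [ 13. 185. 252.]
((259.33221435546875, 279.46331787109375), (128.0974578857422, 157.94134521484375), 26.38618278503418) 0.0749276036946891
hatch 0.67 1294 [0.5321 0.1417 0.0743] hsv [113. 168. 210.]
((528.5800170898438, 145.20947265625), (128.1374969482422, 147.14659118652344), 15.438638687133789) 0.07427924664705665
 white 27 [342.3704 179.4815] [0.4814 0.1318 0.075 ]
```

The top view shows the blue shed at about (274,193), with its white dot at (278,206). The red shed is at (381,178), and the two orange look-alikes are at (222,287) and (427,285). The yellow container lies in front of the blue shed at (281,232). Shed pose: centre ≈ (0.526, 0.147), yaw ≈ 0.28.

Add to h.py:
```python
from scipy.spatial.transform import Rotation as Rn
C=np.array([0.527,0.147,0]);YAW=0.284;RS=Rn.from_euler("z",YAW).as_matrix()
def S(x,y,z): return C+RS@np.array([x,y,z])/1000
def go(x,y,z,pitch=0):
    "tool-axes shift + rotvec to shed-frame target (mm), tool x along shed x, pointing down"
    s=env.read_state();R=Rn.from_euler("xyz",s["tool_rot"])
    T=Rn.from_euler("z",YAW)*Rn.from_euler("y",pitch)*Rn.from_euler("x",np.pi)
    print((R.inv().apply(S(x,y,z)-s["tcp_pos"])).round(4),(R.inv()*T).as_rotvec().round(4))
def st():
    s=env.read_state();p=RS.T@(s["tcp_pos"]-C)*1000
    print(round(s["time_s"],2),"shed-frame tcp",p.round(1),"rot",np.round(s["tool_rot"],3),"F",np.round(s["wrist_force"],1),"gap",round(s["finger_gap"],4))
```

```bash
python3 -c "
from h import *
go(-47,0,110)"
```

```text
[ 0.4955 -0.5322  0.1213] [0.     0.     0.1228]
```

Careful with the scale: shifts go in shares of 50 cm and turns go in shares of pi/2 rad. That gives: -0.48 m / 0.5 = -0.96, 0.45 m / 0.5 = 0.9, 0.12 rad / 1.5708 = 0.0764.

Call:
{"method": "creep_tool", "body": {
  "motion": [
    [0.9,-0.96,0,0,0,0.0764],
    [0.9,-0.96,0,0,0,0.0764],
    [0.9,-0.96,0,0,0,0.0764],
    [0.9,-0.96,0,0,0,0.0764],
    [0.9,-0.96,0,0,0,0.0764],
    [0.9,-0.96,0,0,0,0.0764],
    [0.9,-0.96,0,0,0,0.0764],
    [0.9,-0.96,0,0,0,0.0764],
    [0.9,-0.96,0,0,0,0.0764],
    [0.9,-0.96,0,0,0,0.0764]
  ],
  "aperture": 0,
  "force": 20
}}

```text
refused: motion: the value is too long (schema: maxItems 1). Nothing was moved.
```

The error is about the shape of the input: a list holding one list of rows, three levels of brackets. Fixing that and sending the same move.

Call:
{"method": "creep_tool", "body": {
  "motion": [
    [[0.9,-0.96,0,0,0,0.0764],[0.9,-0.96,0,0,0,0.0764],[0.9,-0.96,0,0,0,0.0764],[0.9,-0.96,0,0,0,0.0764],[0.9,-0.96,0,0,0,0.0764],[0.9,-0.96,0,0,0,0.0764],[0.9,-0.96,0,0,0,0.0764],[0.9,-0.96,0,0,0,0.0764],[0.9,-0.96,0,0,0,0.0764],[0.9,-0.96,0,0,0,0.0764]]
  ],
  "aperture": 0,
  "force": 20
}}

```text
time_s: 2.75
tcp_pos: [0.4499, 0.0389, 0.2317]
tool_rot: [3.141, -0.001, 0.287]
wrist_force: [1.5, -0.0, -0.5]
finger_gap: 0.0001
grip_force: 0.0
```

```bash
python3 -c "
from h import *
st();go(-47,0,110)"
```

```text
2.75 shed-frame tcp [-104.3  -82.1  231.7] rot [ 3.141e+00 -1.000e-03  2.870e-01] F [ 1.5 -0.  -0.5] gap 0.0001
[ 0.0574 -0.082   0.1217] [ 0.0006 -0.0013  0.0029]
```

Scaled: 0.14 m / 0.5 = 0.28, 0.135 m / 0.5 = 0.27.

Call:
{"method": "creep_tool", "body": {
  "motion": [
    [[0.06,-0.084,0.1,0,0,0],[0.114,-0.16,0.18,0,0,0],[0.114,-0.162,0.27,0,0,0],[0.114,-0.162,0.28,0,0,0],[0.114,-0.162,0.28,0,0,0]]
  ]
}}

```text
time_s: 3.38
tcp_pos: [0.4817, 0.1302, 0.0927]
tool_rot: [3.141, -0.001, 0.286]
wrist_force: [-0.5, 0.3, 0.7]
finger_gap: 0.0
grip_force: 0.0
```

Run:
```python
from h import *
st();go(-47,0,75)
p=env.get_image("scene");print(px(S(-47,0,75),p))
cv2.imwrite("pics/s1.png",cv2.resize(p["image"][80:280,200:460,::-1],None,fx=3,fy=3))
```

```text
3.38 shed-frame tcp [-48.1  -3.4  92.7] rot [ 3.141e+00 -1.000e-03  2.860e-01] F [-0.5  0.3  0.7] gap 0.0
[ 0.0011 -0.0034  0.0177] [ 0.0003 -0.0011  0.0023]
(np.float64(342.92978678931695), np.float64(179.2366757425943))
```

View pics/s1.png

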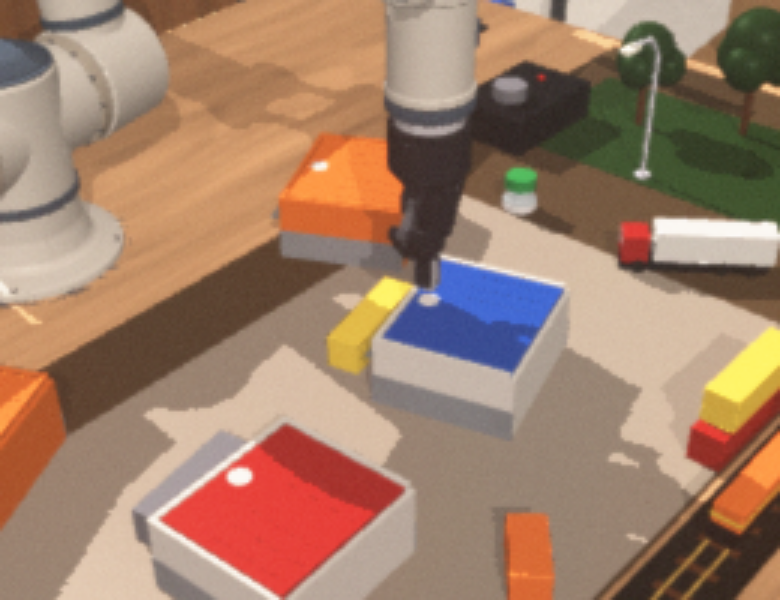

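The shut fingertips hang just above the blue hatch's white dot, at crop (428,298). I'll press down in small steps.

Scaled: 0.021 m / 0.5 = 0.042, 0.018 m / 0.5 = 0.036.

Call:
{"method": "creep_tool", "body": {
  "motion": [
    [[0,-0.006,0.028,0,0,0],[0,-0.006,0.036,0,0,0],[0,-0.006,0.042,0,0,0],[0,-0.006,0.042,0,0,0]]
  ]
}}

```text
time_s: 3.92
tcp_pos: [0.4807, 0.1335, 0.0706]
tool_rot: [3.141, -0.001, 0.287]
wrist_force: [-0.2, -0.7, 3.5]
finger_gap: 0.0001
grip_force: 1.4
```

```bash
python3 -c "
from h import *
st()"
```

```text
3.92 shed-frame tcp [-48.2  -0.   70.6] rot [ 3.141e+00 -1.000e-03  2.870e-01] F [-0.2 -0.7  3.5] gap 0.0001
```

Call:
{"method": "creep_tool", "body": {
  "motion": [
    [[0,0,0.003,0,0,0],[0,0,0.003,0,0,0],[0,0,-0.1,0,0,0],[-0.06,0,-0.2,0,0,0],[-0.1,0,-0.2,0,0,0],[-0.1,0,-0.2,0,0,0],[-0.1,0,-0.2,0,0,0],[-0.1,0,-0.2,0,0,0],[-0.1,0,-0.2,0,0,0]]
  ]
}}

```text
time_s: 5.05
tcp_pos: [0.4326, 0.1194, 0.1695]
tool_rot: [-3.141, 0.002, 0.287]
wrist_force: [0.4, -1.4, 0.0]
finger_gap: -0.0
grip_force: 0.0
```

Run:
```python
from h import *
st()
p=env.get_image("scene")
cv2.imwrite("pics/s2.png",cv2.resize(p["image"][80:280,200:460,::-1],None,fx=3,fy=3))
c=env.cut_out("blue_hatch",p)
for q in c[:3]:
    P=(pts(q["pixels"].astype(bool),p)-C)@RS*1000
    if abs(np.median(P,0)[:2]).max()<100:
        P=P[P[:,2]>60];print(q["confidence"],np.percentile(P,[2,50,98],axis=0).round(1)); print("slope",np.arctan(np.polyfit(P[:,0],P[:,2],1)[0]))
```

```text
5.05 shed-frame tcp [-98.3  -0.  169.5] rot [-3.141e+00  2.000e-03  2.870e-01] F [ 0.4 -1.4  0. ] gap -0.0
0.61 [[-42.7 -73.4  75.1]
 [ 10.9  -9.4 104. ]
 [ 63.9  68.6 133.9]]
slope -0.49916062271079675
```

View pics/s2.png

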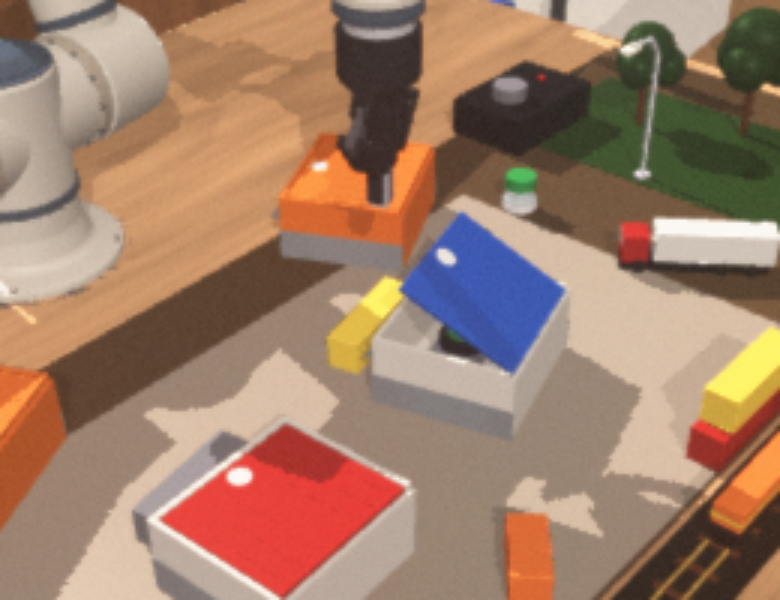

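The blue hatch stands ajar at about 0.5 rad. Its free edge runs near crop (400,290)–(460,215), and the fingers are clear in front of it. Next I'll bring the fingertip down in front of the edge.

Call:
{"method": "creep_tool", "body": {
  "motion": [
    [[0,0,0.08,0,0,0],[0,0,0.129,0,0,0],[0.04,0,0.129,0,0,0],[0.07,0,0.129,0,0,0],[0.07,0,0.129,0,0,0]]
  ]
}}

```text
time_s: 5.78
tcp_pos: [0.4664, 0.1294, 0.1054]
tool_rot: [-3.142, 0.001, 0.287]
wrist_force: [0.0, 0.5, -0.1]
finger_gap: -0.0001
grip_force: 0.0
```

```bash
python3 -c "
from h import *
st()"
```

```text
5.78 shed-frame tcp [-6.310e+01  1.000e-01  1.054e+02] rot [-3.142e+00  1.000e-03  2.870e-01] F [ 0.   0.5 -0.1] gap -0.0001
```

Scaled: 0.062 m / 0.5 = 0.124, -0.053 m / 0.5 = -0.106.

Call:
{"method": "creep_tool", "body": {
  "motion": [
    [[0.016,0,0,0,0,0],[0.028,0,-0.022,0,0,0],[0.044,0,-0.042,0,0,0],[0.062,0,-0.062,0,0,0],[0.08,0,-0.078,0,0,0],[0.102,0,-0.094,0,0,0],[0.124,0,-0.106,0,0,0],[0.124,0,-0.106,0,0,0]]
  ]
}}

```text
time_s: 6.78
tcp_pos: [0.5262, 0.147, 0.159]
tool_rot: [3.142, -0.001, 0.287]
wrist_force: [0.2, 0.6, -0.3]
finger_gap: -0.0002
grip_force: 0.0
```

Run:
```python
from h import *
st()
p=env.get_image("scene")
cv2.imwrite("pics/s3.png",cv2.resize(p["image"][80:280,200:460,::-1],None,fx=3,fy=3))
c=env.cut_out("blue_hatch",p)
for q in c[:3]:
    P=(pts(q["pixels"].astype(bool),p)-C)@RS*1000
    if abs(np.median(P,0)[:2]).max()<100:
        P=P[P[:,2]>60];print(q["confidence"],np.percentile(P,[2,50,98],axis=0).round(1)); print("slope",np.arctan(np.polyfit(P[:,0],P[:,2],1)[0]))
```

```text
6.78 shed-frame tcp [ -0.8   0.2 159. ] rot [ 3.142e+00 -1.000e-03  2.870e-01] F [ 0.2  0.6 -0.3] gap -0.0002
0.95 [[ 13.4 -73.7  74.3]
 [ 40.4 -10.2 132.5]
 [ 67.7  66.2 185.8]]
slope -1.1218763298861831
```

View pics/s3.png

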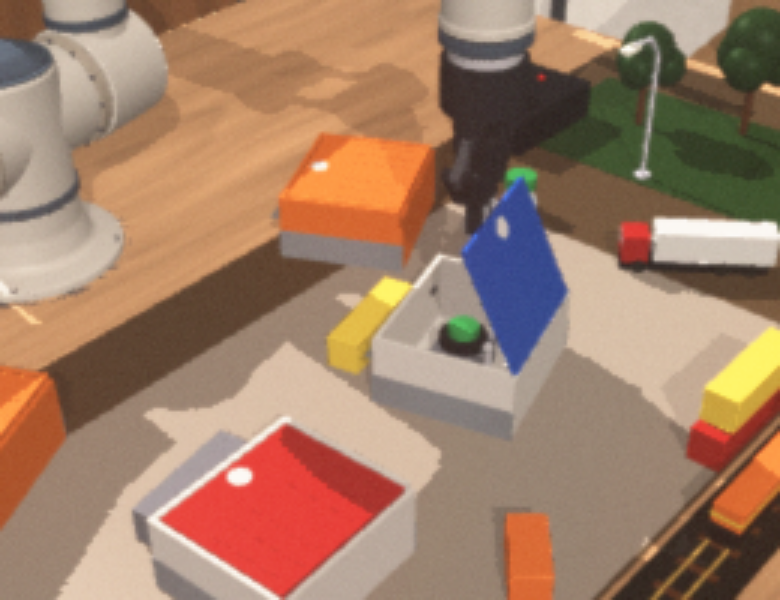

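The hatch is following the fingers and stands at about 1.12 rad. The green button is now visible at crop (463,330). I'll keep pushing it over.

Scaled: 0.083 m / 0.5 = 0.166, 0.078 m / 0.5 = 0.156.

Call:
{"method": "creep_tool", "body": {
  "motion": [
    [[0.024,0,-0.01,0,0,0],[0.048,0,-0.018,0,0,0],[0.072,0,-0.024,0,0,0],[0.098,0,-0.026,0,0,0],[0.122,0,-0.026,0,0,0],[0.14,0,-0.026,0,0,0],[0.156,0,-0.026,0,0,0],[0.166,0,-0.026,0,0,0],[0.166,0,-0.026,0,0,0],[0.08,0,-0.026,0,0,0]]
  ]
}}

```text
time_s: 8.12
tcp_pos: [0.5642, 0.1582, 0.1695]
tool_rot: [-3.141, 0.003, 0.287]
wrist_force: [-0.9, 0.2, 0.6]
finger_gap: 0.0001
grip_force: 0.0
```

Call:
{"method": "creep_tool", "body": {
  "motion": [
    [[-0.1,0,0,0,0,0],[-0.1,0,0,0,0,0],[-0.1,0,0,0,0,0],[-0.1,0,0,0,0,0]]
  ]
}}

```text
time_s: 8.62
tcp_pos: [0.5169, 0.1442, 0.1722]
tool_rot: [3.142, -0.001, 0.287]
wrist_force: [0.2, 0.5, 0.0]
finger_gap: -0.0003
grip_force: 0.0
```

```bash
python3 - <<'E'
from h import *
st()
p=env.get_image("scene")
cv2.imwrite("pics/s4.png",cv2.resize(p["image"][80:280,200:460,::-1],None,fx=3,fy=3))
c=env.cut_out("blue_hatch",p)
for q in c[:3]:
    P=(pts(q["pixels"].astype(bool),p)-C)@RS*1000
    if abs(np.median(P,0)[:2]).max()<120:
        P=P[P[:,2]>60];print(q["confidence"],np.percentile(P,[2,50,98],axis=0).round(1)); print("slope x(z)",np.arctan(np.polyfit(P[:,2],P[:,0],1)[0]))
for r in env.find_in("lamp_button_top",p)[:2]: print(r["confidence"],((w(r["xyz"],p)-C)@RS*1000).round(1))
hsv=cv2.cvtColor(p["image"],cv2.COLOR_RGB2HSV)
m=(hsv[:,:,0]>45)&(hsv[:,:,0]<80)&(hsv[:,:,1]>120)
P=(pts(m,p)-C)@RS*1000;P=P[(abs(P[:,:2])<60).all(1)];print(len(P),np.percentile(P,[5,50,95],axis=0).round(1))
go(-10,0,75)
E
```

```text
8.62 shed-frame tcp [-1.050e+01  1.000e-01  1.722e+02] rot [ 3.142e+00 -1.000e-03  2.870e-01] F [0.2 0.5 0. ] gap -0.0003
0.71 [[ 68.4 -75.1  64.9]
 [ 94.8 -41.2 165.5]
 [110.6  58.4 189.8]]
slope x(z) 0.2790332647712183
33 [[-20.5 -12.1  53.6]
 [ -9.1  -1.7  55.7]
 [  0.7   5.7  58.2]]
[0.0008 0.0002 0.0967] [-0.      0.0001  0.0028]
```

View pics/s4.png

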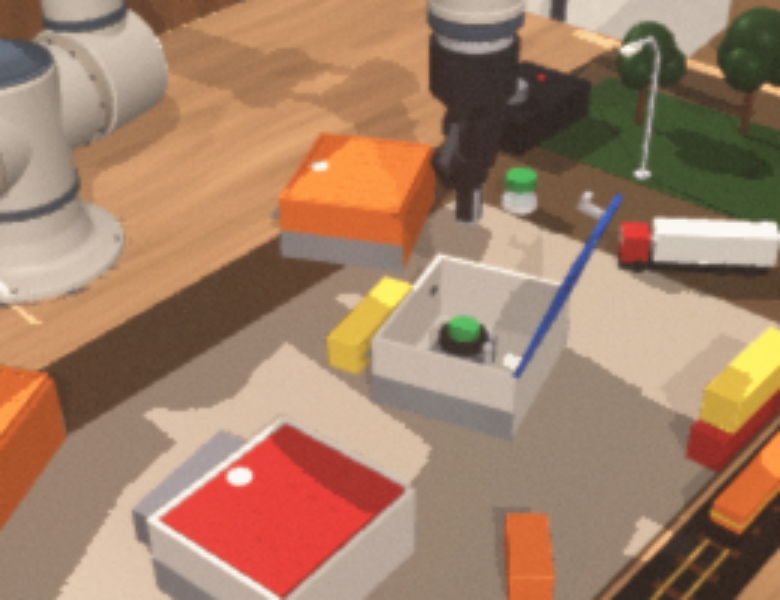

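The blue hatch is fully open, leaning back at about 1.85–1.9 rad. The green button sits in the shed at crop (463,328), directly under the fingers. I'll press it now.

Scaled: 0.1195 m / 0.5 = 0.239, 0.112 m / 0.5 = 0.224.

Call:
{"method": "creep_tool", "body": {
  "motion": [
    [[0,0,0.1,0,0,0],[0,0,0.2,0,0,0],[0,0,0.224,0,0,0],[0,0,0.232,0,0,0],[0,0,0.239,0,0,0],[0,0,0.239,0,0,0],[0,0,0.239,0,0,0]]
  ]
}}

```text
time_s: 9.65
tcp_pos: [0.5173, 0.1443, 0.0541]
tool_rot: [3.141, -0.004, 0.287]
wrist_force: [2.0, 1.1, 3.1]
finger_gap: 0.0001
grip_force: 1.5
```

```bash
python3 -c "
from h import *
st()"
```

```text
9.65 shed-frame tcp [-10.    0.1  54.1] rot [ 3.141 -0.004  0.287] F [2.  1.1 3.1] gap 0.0001
```

Scaled: 0.0035 m / 0.5 = 0.007, 0.0025 m / 0.5 = 0.005.

Call:
{"method": "creep_tool", "body": {
  "motion": [
    [[0,0,0.005,0,0,0],[0,0,0.007,0,0,0],[0,0,0.007,0,0,0]]
  ]
}}

```text
time_s: 10.02
tcp_pos: [0.5174, 0.1443, 0.051]
tool_rot: [3.141, -0.004, 0.287]
wrist_force: [1.0, 1.5, 9.8]
finger_gap: 0.0001
grip_force: 4.9
```

```bash
python3 -c "
from h import *
st()"
```

```text
10.03 shed-frame tcp [-10.    0.1  51. ] rot [ 3.141 -0.004  0.287] F [1.  1.5 9.8] gap 0.0001
```

Scaled: 0.001 m / 0.5 = 0.002.

Call:
{"method": "creep_tool", "body": {
  "motion": [
    [[0,0,0.002,0,0,0],[0,0,0.002,0,0,0]]
  ]
}}

```text
time_s: 10.28
tcp_pos: [0.5174, 0.1443, 0.0509]
tool_rot: [3.141, -0.005, 0.287]
wrist_force: [-1.3, 0.1, 14.8]
finger_gap: 0.0003
grip_force: 7.1
```

Call:
{"method": "creep_tool", "body": {
  "motion": [
    [[0,0,-0.04,0,0,0],[0,0,-0.12,0,0,0],[0,0,-0.24,0,0,0],[-0.1,0,-0.3,0,0,0],[-0.2,0,-0.3,0,0,0],[-0.2,0,-0.3,0,0,0],[-0.2,0,-0.3,0,0,0]]
  ]
}}

```text
time_s: 11.15
tcp_pos: [0.42, 0.1157, 0.1978]
tool_rot: [-3.142, -0.0, 0.287]
wrist_force: [-0.2, -0.2, -0.6]
finger_gap: 0.0001
grip_force: 0.0
```

Run:
```python
from h import *
st()
p=env.get_image("scene")
cv2.imwrite("pics/s5.png",cv2.resize(p["image"][80:280,200:460,::-1],None,fx=3,fy=3))
hsv=cv2.cvtColor(p["image"],cv2.COLOR_RGB2HSV)
m=(hsv[:,:,0]>45)&(hsv[:,:,0]<80)&(hsv[:,:,1]>120)
P=(pts(m,p)-C)@RS*1000;P=P[(abs(P[:,:2])<60).all(1)];print(len(P),np.percentile(P,[5,50,95],axis=0).round(1))
```

```text
11.15 shed-frame tcp [-1.115e+02 -1.000e-01  1.978e+02] rot [-3.142 -0.     0.287] F [-0.2 -0.2 -0.6] gap 0.0001
43 [[-20.3 -14.7  53.4]
 [ -9.2  -5.9  55.8]
 [  0.4   6.8  58.1]]
```

View pics/s5.png

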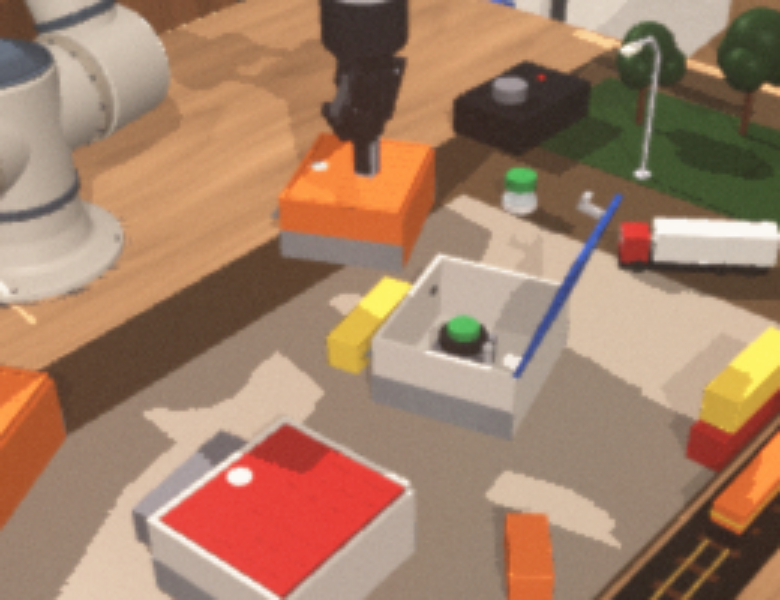

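The blue hatch is still fully open and the green button is back up at crop (463,328). The red shed is shut and the arm touches nothing.

```bash
python3 -c "
from plant import env
print(env.sign_off())"
```

```text
the job is handed in; nothing more can be done
None
```

I handed the job in at about 11 s of the 51 s limit: the blue hatch is fully open, the green button was pressed to its stop and is back up, the red shed is shut, and nothing else looks moved; the hand-in returned no verdict.

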